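Sort the flex tester's fixture parts into their trays

TASK

Put away the five loose parts of the flex tester: the two round weights, the two clamp jaws and the mandrel each go into the blue tray that already holds a fixed sample of their kind. Set each one down (do not drop it) so that it stands upright on the tray's floor, and leave the tape roll and the hex key where they lie.

Things in the scene. Friction and masses are not known exactly. Their poses are not given: they have to be found in the camera images.
- weight_large: large round steel weight: disc 48 mm in diameter, 16 mm high, with a grip neck 18 mm in diameter up to 52 mm high. Origin: centre of its underside; z up along its axis. Stands upright, loose, on the bench; about 300 g.
- weight_small: small round steel weight: disc 34 mm in diameter, 16 mm high, with a grip neck 18 mm in diameter up to 52 mm high. Origin: centre of its underside; z up along its axis. Stands upright, loose, on the bench; about 190 g.
- jaw_long: long aluminium clamp jaw, an upside-down T: foot 48 (x) x 30 (y) x 12 mm high, web 48 (x) x 20 (y) mm up to 46 mm high, two dark screw heads on top; pinch the web across y. Origin: centre of its underside; z up along its axis. Stands upright, loose, on the bench; about 330 g.
- jaw_short: short aluminium clamp jaw, an upside-down T: foot 32 (x) x 30 (y) x 12 mm high, web 32 (x) x 20 (y) mm up to 46 mm high, two dark screw heads on top; pinch the web across y. Origin: centre of its underside; z up along its axis. Stands upright, loose, on the bench; about 220 g.
- mandrel: steel mandrel: foot disc 42 mm in diameter, 8 mm high, with a shaft 16 mm in diameter up to 64 mm high. Origin: centre of its underside; z up along its axis. Stands upright, loose, on the bench; about 170 g.
- tray_weights: tray for the weights: fixed shallow blue tray, 218 (x) x 118 (y) mm, walls 4 mm thick, 15 mm high, floor 4 mm thick. Origin: centre of its underside, on the bench; x along it to the far end. A sample weight (disc 42 mm across, neck to 52 mm above the floor) is screwed down at x = +70 mm, y = 0; the floor from x = -105 to +45 mm is free and takes two parts, e.g. at x = -65 and 0 mm. Paper label on the near end.
- tray_jaws: tray for the clamp jaws: fixed shallow blue tray, 218 (x) x 118 (y) mm, walls 4 mm thick, 15 mm high, floor 4 mm thick. Origin: centre of its underside, on the bench; x along it to the far end. A sample jaw (40 x 30 mm, 46 mm high) is screwed down at x = +70 mm, y = 0; the floor from x = -105 to +45 mm is free and takes two parts, e.g. at x = -65 and 0 mm. Paper label on the near end.
- tray_mandrels: tray for mandrels: fixed shallow blue tray, 218 (x) x 118 (y) mm, walls 4 mm thick, 15 mm high, floor 4 mm thick. Origin: centre of its underside, on the bench; x along it to the far end. A sample mandrel (foot 42 mm across, 64 mm high) is screwed down at x = +70 mm, y = 0; the floor from x = -105 to +45 mm is free and takes two parts, e.g. at x = -65 and 0 mm. Paper label on the near end.
- tape_roll: bystander, loose: roll of amber tape lying flat in the row of parts, 56 mm across, 22 mm high, open core. Origin: centre of its underside.
- hex_key: bystander, loose: dark L-shaped hex key lying flat between two of the parts, 6 mm thick, long leg 80 mm along x, short leg 22 mm to +y at its far end. Origin: middle of the long leg, on the bench.
Mind the look-alikes: they are no part of the job. Leave any brown look-alike of the weight_small alone. What is shaped like the weight_large but turquoise is not meant.

How it is judged:
By the outcome, as a careful person would: the job done as asked, in the order asked, and still so for the second after the job is handed in, with the robot touching nothing.
It also fails if it takes over 144 s, if anything falls off the work surface, if the arm or the gripper's body presses on something with over 40 N, if the wrist force passes 120 N, or if a joint passes its speed limit or range.

ROBOT

A 7-joint arm with a two-finger parallel gripper is mounted at the origin on the work surface. World frame = base frame: x ahead of the robot, y to its left, z up, the work surface at z = 0. Lengths are in m, angles in rad, forces in N, time in s.
With the tool pointing down it reaches from about 0.425 to 0.925 m from the base axis. Payload 6.8 kg.
Tool frame: the origin (TCP) lies on the front face of the gripper's body, between the roots of the fingers; the fingertips stand 73 mm ahead of it and the grasp point (between the pads) lies r.pinch_z ahead of it (r.pinch_z is the distance from the TCP to the grasp point, in m); z points along the fingers, y is the direction in which the jaws open and shut (so a half turn about z gives the same grasp; the last joint's range is limited). The gripper opens to 85 mm and grips with 20 to 120 N. Pads are 22 mm wide; open, the fingers measure 114 mm over their backs; the gripper's body (76 mm by 85 mm) begins 54 mm behind the grasp point. The pads swing forward as they close: fully open they stand 13 mm farther back than shut.
Start: joints at [1.203, 0.477, 0.022, 1.555, -0.011, 1.109, -0.083], TCP at [0.173, -0.652, 0.304] pointing down, gripper open.
Joint ranges: [-2.96, 2.96], [-0.34, 2.1], [-1.41, 1.46], [0.24, 2.44], [-1.37, 4.51], [0.17, 1.92], [-2.96, 2.96]. Speed limits (rad/s): [2.39, 2.39, 3.14, 3.14, 3.14, 3.14, 3.14].

INTERFACE

Orientations are given as a rotation vector (axis times angle).
In Python, from bench import readout, grab_frame, r, search_frame, masks_of, tip_of gives the robot as it stands.
- The arm moves only by the tool step_arm, never from a script. Its argument "commands" is a list of rows, each a list of 7 numbers: the shift along the tool's x, y, z as a fraction of full scale, then the turn, a rotation vector about the tool's x, y, z as a fraction of full scale, then the gripper's target within -1 to 1 (shut at 1, half-way at 0, fully open at -1). In form: [[tx, ty, tz, ax, ay, az, hand], ...]. A call has exactly 10 rows; each row is the pose to reach, as a shift and turn from the pose measured when the call began, along the tool's axes at that moment, turning the shorter way round; what a row does not reach only later rows make up. Full scale, the value 1, is 500 mm for a shift and 360 degrees for a turn. A row lasts 1/8 s, in which the tool goes at most 62.5 mm and 10.7 degrees, less where a joint would pass 70% of its speed; a pose out of reach is approached as far as the arm can. A call with a number of a shift or a turn outside -1 to 1 is refused whole. A call with a gripper value outside its range is refused whole. The fingers move at their own pace and stop on an object; "newtons" is the grip in N (left out, the last holds). Time passes only in rows, so rows that repeat a pose let the fingers close, or fill a call up. It gives the time, the measured TCP pose, the force and the opening at its end, in the units of the state.
- readout.get_obs(): the state, without advancing time (a new reading comes with each control period).
- grab_frame(name): name is "scene" or "top" or "wrist"; returns a dict with "img" (400x640x3 uint8, red, green, blue), "K" (3x3 intrinsics, pixels), "D" ([k1, k2, p1, p2, k3] as OpenCV has them; the pictures are not rectified), "world_to_cam" (4x4, takes a point from world to camera coordinates). Camera axes: x right, y down, z forward; pixel columns grow to the right and rows downward; lengths in m; the calibration is good to about 2 mm. A picture is of the moment at which its call begins. There is no depth.
- r.hand_in(): hands the job in, once; it reports no verdict.
Trained networks look in a picture, given as the dict that the camera call returned (one of the last four; its "shot" number tells which), for a name from the list of things; names that differ only in an ending like _2 or _b are one class to them, and where a whole thing is asked for, a point or a joint stands for the part that bears it (a point fixed in the world has none). Each returns a list of dicts, best first, with "p" (0 to 1); they miss things now and then, are a little off and sometimes report something else, mostly with a low value. They report only what shows in the picture. A call takes as long as a camera call. They do not tell look-alikes from the thing itself.
- search_frame(thing, picture): "extent" ([centre column, centre row, width, height] in pixels, round what is visible of it).
- masks_of(thing, picture): "pixels" (400x640 bool, what is visible of it) and "extent" ([centre column, centre row, width, height] in pixels, round what is visible of it).
- tip_of(thing, picture): "point" ([column, row] in pixels: a listed point, or the origin of a listed thing).
The state is a dict: "clock": time; "joints": joint angles; "qvel": joint speeds; "tau": joint torques, N m; "tcp_pos": TCP position; "orientation": TCP orientation; "contact_force": force on the tool from outside, world axes, zero at the start; "moment": the same for the moment, N m; "grip_width": finger opening in m.
Only numpy, scipy, OpenCV 4.12 (cv2) and the standard library are available. Lean on these libraries where they do the work, as an engineer would, in place of code of your own. Each camera call takes 0.05 s, during which the arm holds its last target. There are 200 camera calls.

## Working session

There is one attempt and no reset: what is moved stays moved. The work goes in short steps, Python scripts to look and compute and a tool call to move; the robot and the scene stay as the last step left them, time stands still between calls to the robot, and variables do not carry over. Pictures are saved under pics/ and viewed, about 12 in all and at most 16, crops included, and the job is handed in when it is done.

Besides the shell and the picture viewer there is one more tool, called after "Emit:" in YAML: its name, and indented under it one key for each argument. step_arm: Moves the arm, as the interface text tells. Its arguments: {"type":"object","properties":{"commands":{"type":"array"},"newtons":{"type":"number"}},"required":["commands"]}

```bash
mkdir -p pics; ls; python3 - <<'E'
from bench import *
import cv2,numpy as np
o=readout.get_obs();print(o, r.pinch_z)
for n in("top","scene"):
    f=grab_frame(n);cv2.imwrite(f"pics/{n}0.png",f["img"][:,:,::-1]);print(n,f["K"].tolist(),f["D"],np.round(f["world_to_cam"],3).tolist())
    if 1:
        for t in["weight_large","weight_small","jaw_long","jaw_short","mandrel","tray_weights","tray_jaws","tray_mandrels","tape_roll","hex_key"]:
            print(t,[(np.round(d["point"]).tolist(),round(d["p"],2)) for d in tip_of(t,f)][:5])
E
```

```text
pics
{'clock': 0.0, 'joints': array([ 1.20289725,  0.47779283,  0.02233367,  1.55644321, -0.01150068,
        1.1092915 , -0.08309128]), 'qvel': array([ 0.00057968, -0.00058068, -0.00069579, -0.00025547, -0.00043381,
        0.00023216, -0.00029267]), 'tau': array([ 4.94005362e-04, -5.96433985e+01,  1.60799235e+00, -2.81189543e+01,
        1.24898111e-02,  9.30912240e-03, -7.63472656e-06]), 'tcp_pos': array([ 0.17328067, -0.65190885,  0.30293383]), 'orientation': array([-3.11336213e+00, -4.06770685e-01,  5.69846597e-04]), 'contact_force': array([-0.41348   ,  0.47875694, -0.17414086]), 'moment': array([-0.00097994, -0.01606188, -0.01403999]), 'grip_width': 0.08569039060795038} 0.0539
top [[460.4115899961481, 0.0, 314.4019961445189], [0.0, 460.4115899961481, 195.43490301113846], [0.0, 0.0, 1.0]] [-0.08136516  0.          0.          0.          0.        ] [[0.027, -0.999, -0.019, -0.0], [-0.986, -0.024, -0.167, 0.52], [0.166, 0.023, -0.986, 1.081], [0.0, 0.0, 0.0, 1.0]]
weight_large [([397.0, 224.0], 0.83), ([426.0, 267.0], 0.74)]
weight_small [([281.0, 264.0], 0.64), ([351.0, 235.0]
[... 361 characters left out ...]
3], [0.0, 470.4350459673601, 196.36014426596287], [0.0, 0.0, 1.0]] [-0.01697481  0.          0.          0.          0.        ] [[-0.423, 0.906, -0.012, 0.222], [0.59, 0.265, -0.762, -0.259], [-0.687, -0.33, -0.647, 1.411], [0.0, 0.0, 0.0, 1.0]]
weight_large [([263.0, 178.0], 0.71), ([259.0, 149.0], 0.68)]
weight_small [([312.0, 190.0], 0.65), ([386.0, 183.0], 0.55)]
jaw_long [([218.0, 168.0], 0.69), ([404.0, 290.0], 0.24)]
jaw_short [([358.0, 209.0], 0.85)]
mandrel [([473.0, 244.0], 0.81)]
tray_weights [([304.0, 258.0], 0.8)]
tray_jaws []
tray_mandrels [([403.0, 292.0], 0.74)]
tape_roll [([419.0, 220.0], 0.86), ([208.0, 225.0], 0.44)]
hex_key [([208.0, 224.0], 0.7), ([388.0, 216.0], 0.47)]
```

```bash
cat > h.py <<'E'
from bench import *
import cv2,numpy as np
from scipy.spatial.transform import Rotation as R
def ray(f,uv):
    p=cv2.undistortPoints(np.array([[uv]],float),f["K"],f["D"])[0,0]
    T=np.array(f["world_to_cam"]);return -T[:3,:3].T@T[:3,3],T[:3,:3].T@np.array([p[0],p[1],1])
def atz(f,uv,z=0.):
    c,d=ray(f,uv);return c+d*(z-c[2])/d[2]
def proj(f,P):
    T=np.array(f["world_to_cam"]);return cv2.projectPoints(np.array(P,float).reshape(-1,1,3),cv2.Rodrigues(T[:3,:3])[0],T[:3,3],f["K"],f["D"])[0][:,0]
E
python3 - <<'E'
from h import *
f=grab_frame("top");g=grab_frame("scene")
for n,uv in dict(wlA=(397,224),wlB=(426,267),wsA=(281,264),wsB=(351,235),jl=(445,227),js=(294,225),m=(192,219),tw=(317,150),tj=(413,157),tm=(235,146),tape=(243,229),hex=(273,224)).items():
    print(n,np.round(atz(f,uv),3)[:2])
print('scene')
for n,uv in dict(wl=(263,178),wl2=(259,149),ws=(312,190),ws2=(386,183),jl=(218,168),js=(358,209),m=(473,244),tw=(304,258),tm=(403,292)).items():
    print(n,np.round(atz(g,uv),3)[:2])
i=f["img"][100:300,140:480];cv2.imwrite("pics/a.png",cv2.resize(i,None,fx=2.35,fy=2.35,interpolation=3)[:,:,::-1])
E
```

```text
wlA [ 0.459 -0.195]
wlB [ 0.354 -0.267]
wsA [0.352 0.092]
wsB [ 0.429 -0.08 ]
jl [ 0.455 -0.316]
js [0.451 0.063]
m [0.459 0.324]
tw [0.646 0.011]
tj [ 0.634 -0.237]
tm [0.653 0.224]
tape [0.437 0.192]
hex [0.452 0.116]
scene
wl [ 0.451 -0.198]
wl2 [ 0.346 -0.273]
ws [ 0.443 -0.067]
ws2 [0.345 0.086]
jl [ 0.462 -0.324]
js [0.461 0.059]
m [0.464 0.32 ]
tw [0.646 0.015]
tm [0.646 0.225]
```

View pics/a.png

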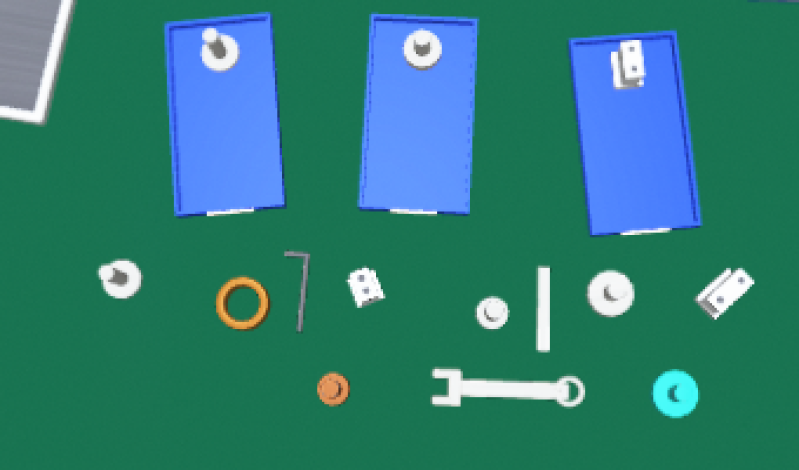

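View pics/scene0.png

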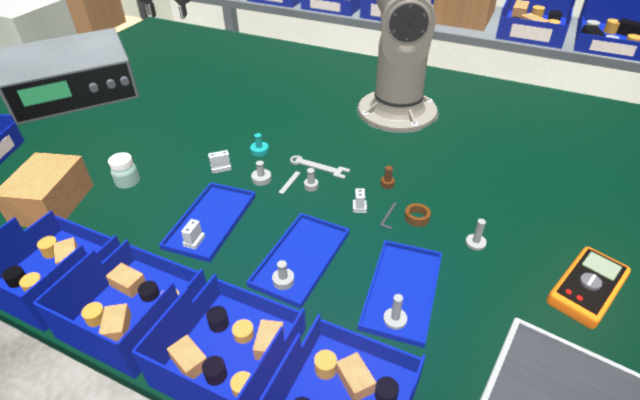

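The top crop and the scene picture agree. The trays, from left to right in the top view, are mandrels, weights and jaws. The row of parts (crop px) runs mandrel (121,278), tape, hex key, jaw_short (366,287), weight_small (492,313), weight_large (611,293), jaw_long (725,293). The brown and turquoise look-alikes are in the near row. Next I'll fit the exact poses from the masks.

```bash
cat > fit.py <<'E'
from h import *
from scipy.optimize import minimize
S=4
t=np.linspace(0,2*np.pi,24,endpoint=False)
def cyl(d,z0,z1):return np.vstack([np.c_[d/2*np.cos(t),d/2*np.sin(t),0*t+z] for z in(z0,z1)])
def box(x,y,z0,z1):return np.array([[a*x/2,b*y/2,z] for a in(-1,1) for b in(-1,1) for z in(z0,z1)])
M=dict(weight_large=[cyl(.048,0,.016),cyl(.018,.016,.052)],weight_small=[cyl(.034,0,.016),cyl(.018,.016,.052)],
 jaw_long=[box(.048,.03,0,.012),box(.048,.02,.012,.046)],jaw_short=[box(.032,.03,0,.012),box(.032,.02,.012,.046)],
 mandrel=[cyl(.042,0,.008),cyl(.016,.008,.064)])
for k in("weights","jaws","mandrels"):M["tray_"+k]=[box(.218,.118,0,.015)]
def sil(f,n,q,z=0.):
    c,s=np.cos(q[2]),np.sin(q[2]);m=np.zeros((400*S,640*S),np.uint8)
    for P in M[n]:
        W=P@np.array([[c,s,0],[-s,c,0],[0,0,1]])+[q[0],q[1],z]
        uv=proj(f,W);h=cv2.convexHull(((uv+.5)*S*16-8).astype(np.int32))
        cv2.fillConvexPoly(m,h,255,shift=4)
    return cv2.resize(m,(640,400),interpolation=cv2.INTER_AREA)/255.
def fit(frames,masks,n,q0,z=0.):
    best=None
    def cost(q):
        return sum(np.abs(sil(f,n,q,z)-m).sum()/m.sum() for f,m in zip(frames,masks))
    for y in ([q0[2]] if 'j' not in n or 'tray' in n else [q0[2]+a for a in(-.5,0,.5)]):
        q=np.array([q0[0],q0[1],y]);r_=minimize(cost,q,method="Nelder-Mead",options=dict(initial_simplex=np.vstack([q,q+[.01,0,0],q+[0,.01,0],q+[0,0,.3]]),maxfev=90,xatol=2e-4,fatol=1e-3))
        if best is None or r_.fun<best.fun:best=r_
    return best
def near(n,f,p):
    L=[d for d in masks_of(n,f)]
    uv=proj(f,[[p[0],p[1],.02]])[0]
    L=[(np.hypot(d["extent"][0]-uv[0],d["extent"][1]-uv[1]),d) for d in L]
    L=[d for e,d in sorted(L,key=lambda a:a[0]) if e<18]
    return L[0]["pixels"].astype(float) if L else None
E
cat > m.py <<'E'
from fit import *
f=grab_frame("top");g=grab_frame("scene")
G=dict(weight_large=(.455,-.197,0),weight_small=(.436,-.073,0),jaw_long=(.459,-.32,.7),jaw_short=(.456,.061,.2),mandrel=(.462,.322,0),tray_weights=(.646,.013,0),tray_jaws=(.634,-.237,.1),tray_mandrels=(.65,.224,.05))
for n,q in G.items():
    ms=[(c,near(n,c,q)) for c in(f,g)];
    for sel in([0],[1],[0,1]):
        s=[ms[i] for i in sel if ms[i][1] is not None]
        if not s:continue
        b=fit([a for a,_ in s],[m for _,m in s],n,q);print(n,sel,np.round(b.x,4),round(b.fun/len(s),3))
E
python3 m.py
```

```text
weight_large [0] [ 0.4565 -0.2005  0.1328] 0.089
weight_large [0, 1] [ 0.4565 -0.2005  0.1328] 0.089
weight_small [1] [ 0.4341 -0.075   0.1694] 0.072
weight_small [0, 1] [ 0.4341 -0.075   0.1694] 0.072
jaw_long [0] [ 0.4611 -0.3214 -0.7848] 0.176
jaw_long [1] [ 0.4586 -0.3181 -0.8697] 0.056
jaw_long [0, 1] [ 0.4593 -0.3185  2.3095] 0.127
jaw_short [0] [0.4559 0.0591 0.5659] 0.284
jaw_short [1] [0.4565 0.0595 0.4287] 0.083
jaw_short [0, 1] [0.4563 0.0598 0.4309] 0.184
mandrel [0] [0.4606 0.3234 0.1455] 0.154
mandrel [1] [0.461  0.3239 0.1387] 0.167
mandrel [0, 1] [0.4608 0.3236 0.1526] 0.164
tray_weights [0] [ 0.6501  0.0083 -0.0252] 0.02
tray_weights [1] [ 0.6505  0.0078 -0.0344] 0.033
tray_weights [0, 1] [ 0.6507  0.008  -0.0337] 0.028
tray_jaws [1] [ 0.6336 -0.2255  0.1143] 0.026
tray_jaws [0, 1] [ 0.6336 -0.2255  0.1143] 0.026
tray_mandrels [0] [0.6447 0.2226 0.1189] 0.025
tray_mandrels [1] [0.6446 0.2214 0.1248] 0.024
tray_mandrels [0, 1] [0.6448 0.222  0.118 ] 0.026
```

```bash
cat > go.py <<'E'
from h import *
import sys
def rows(*T):
    o=readout.get_obs();Rc=R.from_rotvec(o["orientation"]);print("t",round(o["clock"],2),np.round(o["tcp_pos"],4),"w",round(o["grip_width"],4),"F",np.round(o["contact_force"],1), "j7",o["joints"][6].round(2))
    for x,y,z,a in T:
        c,s=np.cos(a),np.sin(a);Rt=R.from_matrix(np.array([[-s,c,0],[c,s,0],[0,0,-1]]))
        if 1: print((x,y,z,a),np.round(np.r_[Rc.inv().apply(np.array([x,y,z])-o["tcp_pos"])/.5,(Rc.inv()*Rt).as_rotvec()/2/np.pi],4).tolist())
if __name__=="__main__":rows(*eval(sys.argv[1]))
E
python3 go.py "[(.4565,-.2005,.17,0)]"
```

```text
t 2.1 [ 0.1734 -0.6524  0.3039] w 0.0855 F [-0.6  0.5 -0.2] j7 -0.08
(0.4565, -0.2005, 0.17, 0) [0.7794, -0.728, 0.2678, -0.0, -0.0, -0.2087]
```

Emit:
step_arm:
  commands:
    - [0.779,-0.728,0.268,0,0,-0.209,0]
    - [0.779,-0.728,0.268,0,0,-0.209,0]
    - [0.779,-0.728,0.268,0,0,-0.209,0]
    - [0.779,-0.728,0.268,0,0,-0.209,0]
    - [0.779,-0.728,0.268,0,0,-0.209,0]
    - [0.779,-0.728,0.268,0,0,-0.209,0]
    - [0.779,-0.728,0.268,0,0,-0.209,0]
    - [0.779,-0.728,0.268,0,0,-0.209,0]
    - [0.779,-0.728,0.268,0,0,-0.209,0]
    - [0.779,-0.728,0.268,0,0,-0.209,0]
  newtons: 50

```text
clock: 3.35
tcp_pos: [0.4584, -0.1964, 0.1696]
orientation: [-2.21, -2.232, -0.003]
contact_force: [-0.1, -1.7, -0.7]
grip_width: 0.0428
```

```bash
python3 go.py "[(.4565,-.2005,.17,0),(.4565,-.2005,.094,0)]"; python3 -c "
from h import *
f=grab_frame('wrist');cv2.imwrite('pics/w1.png',f['img'][:,:,::-1])"
```

```text
t 3.35 [ 0.4584 -0.1964  0.1696] w 0.0428 F [-0.1 -1.7 -0.7] j7 0.07
(0.4565, -0.2005, 0.17, 0) [-0.0083, -0.0038, -0.0009, 0.0001, -0.0003, 0.0015]
(0.4565, -0.2005, 0.094, 0) [-0.0086, -0.0039, 0.1511, 0.0001, -0.0003, 0.0015]
```

View pics/w1.png

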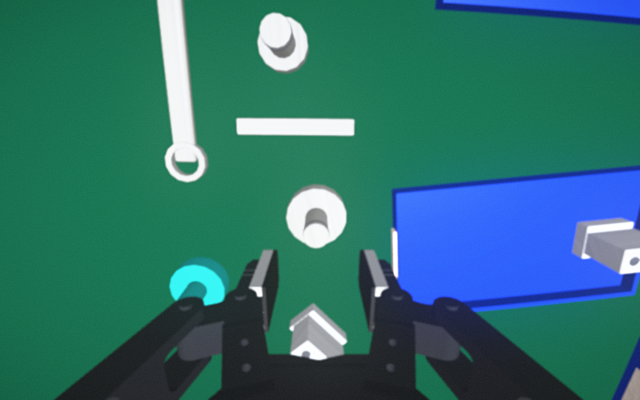

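The wrist view shows the large weight at (316,215), centred between the fingers. I'll descend and close.

Emit:
step_arm:
  commands:
    - [-0.009,-0.004,0.05,0,0,0.0015,0]
    - [-0.009,-0.004,0.1,0,0,0.0015,0]
    - [-0.009,-0.004,0.151,0,0,0.0015,0]
    - [-0.009,-0.004,0.151,0,0,0.0015,0]
    - [-0.009,-0.004,0.151,0,0,0.0015,1]
    - [-0.009,-0.004,0.151,0,0,0.0015,1]
    - [-0.009,-0.004,0.151,0,0,0.0015,1]
    - [-0.009,-0.004,0.151,0,0,0.0015,1]
    - [-0.009,-0.004,0.151,0,0,0.0015,1]
    - [-0.009,-0.004,0.151,0,0,0.0015,1]
  newtons: 50

```text
clock: 4.65
tcp_pos: [0.4558, -0.2041, 0.0955]
orientation: [2.224, 2.216, 0.001]
contact_force: [-1.4, -0.9, 8.3]
grip_width: 0.0158
```

```bash
python3 go.py "[(.457,-.1995,.17,0),(.6506,.008,.17,0)]"
```

```text
t 4.65 [ 0.4558 -0.2041  0.0955] w 0.0158 F [-1.4 -0.9  8.3] j7 -0.01
(0.457, -0.1995, 0.17, 0) [0.0091, 0.0026, -0.1491, 0.0003, 0.0002, -0.0006]
(0.6506, 0.008, 0.17, 0) [0.4255, 0.3883, -0.1488, 0.0003, 0.0002, -0.0006]
```

Emit:
step_arm:
  commands:
    - [0,0,-0.08,0,0,0,1]
    - [0,0,-0.15,0,0,0,1]
    - [0.1,0.09,-0.15,0,0,0,1]
    - [0.2,0.18,-0.15,0,0,0,1]
    - [0.3,0.27,-0.15,0,0,0,1]
    - [0.4,0.36,-0.15,0,0,0,1]
    - [0.4255,0.388,-0.15,0,0,0,1]
    - [0.4255,0.388,-0.15,0,0,0,1]
    - [0.4255,0.388,-0.1,0,0,0,1]
    - [0.4255,0.388,-0.07,0,0,0,1]

```text
clock: 5.9
tcp_pos: [0.6492, 0.0066, 0.1292]
orientation: [2.226, 2.216, -0.003]
contact_force: [0.2, 0.1, -3.9]
grip_width: 0.0158
```

```bash
python3 go.py "[(.6506,.008,.0990,0),(.6506,.008,.17,0)]"; python3 -c "
from h import *
f=grab_frame('wrist');cv2.imwrite('pics/w2.png',f['img'][:,:,::-1])"
```

```text
t 5.9 [0.6492 0.0066 0.1292] w 0.0158 F [ 0.2  0.1 -3.9] j7 -0.38
(0.6506, 0.008, 0.099, 0) [0.0028, 0.0029, 0.0604, -0.0002, 0.0003, -0.0008]
(0.6506, 0.008, 0.17, 0) [0.0026, 0.0028, -0.0816, -0.0002, 0.0003, -0.0008]
```

View pics/w2.png

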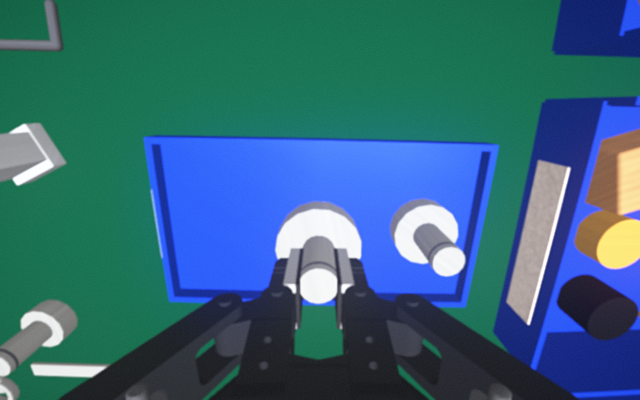

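The large weight hangs upright at (318,245), clear of the sample. I'll lower it.

Emit:
step_arm:
  commands:
    - [0.003,0.003,0.03,0,0,0,1]
    - [0.003,0.003,0.045,0,0,0,1]
    - [0.003,0.003,0.052,0,0,0,1]
    - [0.003,0.003,0.056,0,0,0,1]
    - [0.003,0.003,0.058,0,0,0,1]
    - [0.003,0.003,0.059,0,0,0,1]
    - [0.003,0.003,0.06,0,0,0,1]
    - [0.003,0.003,0.0605,0,0,0,1]
    - [0.003,0.003,0.0605,0,0,0,1]
    - [0.003,0.003,0.0605,0,0,0,1]

```text
clock: 7.2
tcp_pos: [0.6499, 0.0082, 0.0995]
orientation: [2.227, 2.216, -0.006]
contact_force: [-7.3, -1.1, 13.6]
grip_width: 0.0155
```

```bash
python3 go.py "[(.6506,.008,.0990,0),(.6506,.008,.17,0),(.4341,-.075,.17,0)]"
```

```text
t 7.2 [0.6499 0.0082 0.0995] w 0.0155 F [-7.3 -1.1 13.6] j7 -0.39
(0.6506, 0.008, 0.099, 0) [-0.0003, 0.0013, 0.0011, -0.0004, 0.0004, -0.0008]
(0.6506, 0.008, 0.17, 0) [-0.0007, 0.0009, -0.1409, -0.0004, 0.0004, -0.0008]
(0.4341, -0.075, 0.17, 0) [-0.1687, -0.4313, -0.1394, -0.0004, 0.0004, -0.0008]
```

Emit:
step_arm:
  commands:
    - [0,0,0,0,0,0,0]
    - [0,0,0,0,0,0,0]
    - [0,0,0,0,0,0,0]
    - [0,0,-0.07,0,0,0,0]
    - [0,0,-0.14,0,0,0,0]
    - [-0.04,-0.1,-0.14,0,0,0,0]
    - [-0.08,-0.21,-0.14,0,0,0,0]
    - [-0.13,-0.32,-0.14,0,0,0,0]
    - [-0.169,-0.431,-0.14,0,0,0,0]
    - [-0.169,-0.431,-0.14,0,0,0,0]

```text
clock: 8.45
tcp_pos: [0.4293, -0.0771, 0.1696]
orientation: [-2.229, -2.211, 0.014]
contact_force: [0.7, -0.0, -0.8]
grip_width: 0.0428
```

```bash
python3 go.py "[(.4341,-.075,.17,0),(.4341,-.075,.095,0)]"; python3 -c "
from fit import *
f=grab_frame('top');g=grab_frame('scene')
for n,q in dict(weight_large=(.65,.008,0),weight_small=(.434,-.075,0)).items():
  for c in (f,g):
    m=near(n,c,q)
    if m is not None: b=fit([c],[m],n,q,.004 if q[0]>.5 else 0);print(n,b.x.round(4),b.fun.round(3))
"
```

```text
t 8.45 [ 0.4293 -0.0771  0.1696] w 0.0428 F [ 0.7 -0.  -0.8] j7 -0.2
(0.4341, -0.075, 0.17, 0) [0.0042, 0.0095, -0.001, -0.0012, 0.0007, -0.0013]
(0.4341, -0.075, 0.095, 0) [0.0049, 0.0107, 0.149, -0.0012, 0.0007, -0.0013]
weight_large [0.6511 0.0108 0.2152] 0.08
weight_large [0.6504 0.0123 0.068 ] 0.07
weight_small [ 0.4341 -0.0749  0.3096] 0.284
```

Emit:
step_arm:
  commands:
    - [0.004,0.0095,0.03,-0.001,0.0007,-0.001,0]
    - [0.005,0.0107,0.08,-0.001,0.0007,-0.001,0]
    - [0.005,0.0107,0.12,-0.001,0.0007,-0.001,0]
    - [0.005,0.0107,0.149,-0.001,0.0007,-0.001,0]
    - [0.005,0.0107,0.149,-0.001,0.0007,-0.001,0]
    - [0.005,0.0107,0.149,-0.001,0.0007,-0.001,1]
    - [0.005,0.0107,0.149,-0.001,0.0007,-0.001,1]
    - [0.005,0.0107,0.149,-0.001,0.0007,-0.001,1]
    - [0.005,0.0107,0.149,-0.001,0.0007,-0.001,1]
    - [0.005,0.0107,0.149,-0.001,0.0007,-0.001,1]

```text
clock: 10.0
tcp_pos: [0.4412, -0.0722, 0.0965]
orientation: [2.217, 2.222, 0.009]
contact_force: [-2.3, 0.5, 6.6]
grip_width: 0.0156
```

```bash
python3 go.py "[(.4341,-.075,.17,0),(.5857,.0102,.17,0),(.5857,.0102,.13,0)]"
```

```text
t 10.0 [ 0.4412 -0.0722  0.0965] w 0.0156 F [-2.3  0.5  6.6] j7 -0.31
(0.4341, -0.075, 0.17, 0) [-0.0053, -0.0134, -0.147, 0.0009, -0.0003, 0.0004]
(0.5857, 0.0102, 0.17, 0) [0.1644, 0.2902, -0.1449, 0.0009, -0.0003, 0.0004]
(0.5857, 0.0102, 0.13, 0) [0.1642, 0.2898, -0.0649, 0.0009, -0.0003, 0.0004]
```

Emit:
step_arm:
  commands:
    - [0,0,-0.08,0,0,0,1]
    - [0,0,-0.145,0,0,0,1]
    - [0.04,0.07,-0.145,0,0,0,1]
    - [0.08,0.15,-0.145,0,0,0,1]
    - [0.12,0.22,-0.145,0,0,0,1]
    - [0.164,0.29,-0.145,0,0,0,1]
    - [0.164,0.29,-0.145,0,0,0,1]
    - [0.164,0.29,-0.1,0,0,0,1]
    - [0.164,0.29,-0.065,0,0,0,1]
    - [0.164,0.29,-0.065,0,0,0,1]

```text
clock: 11.25
tcp_pos: [0.5842, 0.0094, 0.1284]
orientation: [2.219, 2.224, 0.004]
contact_force: [-0.4, 0.4, -2.3]
grip_width: 0.0158
```

```bash
python3 go.py "[(.5857,.0102,.100,0)]"; python3 -c "
from h import *
f=grab_frame('wrist');cv2.imwrite('pics/w3.png',f['img'][:,:,::-1])"
```

```text
t 11.25 [0.5842 0.0094 0.1284] w 0.0158 F [-0.4  0.4 -2.3] j7 -0.41
(0.5857, 0.0102, 0.1, 0) [0.0014, 0.0028, 0.0569, 0.0003, -0.0003, 0.0003]
```

View pics/w3.png

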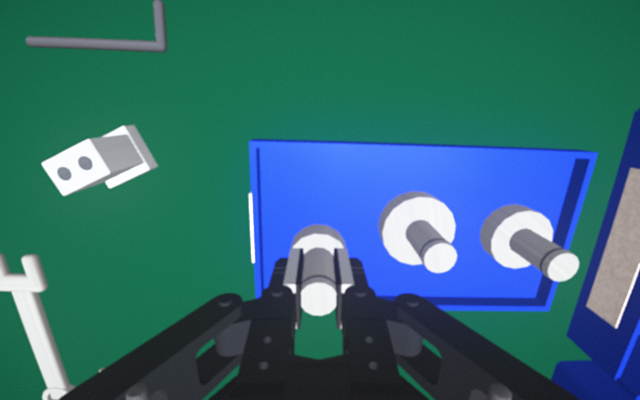

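The small weight hangs upright at (318,250), and the large one stands next to the sample at (418,228). I'll lower the small one.

Emit:
step_arm:
  commands:
    - [0.0015,0.003,0.03,0,0,0,1]
    - [0.0015,0.003,0.042,0,0,0,1]
    - [0.0015,0.003,0.048,0,0,0,1]
    - [0.0015,0.003,0.052,0,0,0,1]
    - [0.0015,0.003,0.054,0,0,0,1]
    - [0.0015,0.003,0.055,0,0,0,1]
    - [0.0015,0.003,0.056,0,0,0,1]
    - [0.0015,0.003,0.057,0,0,0,1]
    - [0.0015,0.003,0.057,0,0,0,1]
    - [0.0015,0.003,0.057,0,0,0,1]

```text
clock: 12.55
tcp_pos: [0.5867, 0.0105, 0.101]
orientation: [2.218, 2.223, 0.007]
contact_force: [-0.4, 0.0, -1.9]
grip_width: 0.0159
```

```bash
python3 go.py "[(.5857,.0102,.100,0),(.4593,-.3185,.2,.739),(.4593,-.3185,.2,-2.40)]"
```

```text
t 12.55 [0.5867 0.0105 0.101 ] w 0.0159 F [-0.4  0.  -1.9] j7 -0.44
(0.5857, 0.0102, 0.1, 0) [-0.0006, -0.002, 0.002, 0.0007, -0.0003, 0.0003]
(0.4593, -0.3185, 0.2, 0.739) [-0.6571, -0.2554, -0.2003, 0.0007, -0.0, -0.1173]
(0.4593, -0.3185, 0.2, -2.4) [-0.6571, -0.2554, -0.2003, -0.0001, -0.0009, 0.3823]
```

Emit:
step_arm:
  commands:
    - [0,-0.001,0.001,0,0,0,1]
    - [0,-0.001,0.002,0,0,0,1]
    - [0,-0.001,0.003,0,0,0,1]
    - [0,-0.001,0.004,0,0,0,1]
    - [0,-0.001,0.004,0,0,0,1]
    - [0,-0.001,0.004,0,0,0,0]
    - [0,-0.001,0.004,0,0,0,0]
    - [0,-0.001,0.004,0,0,0,0]
    - [0,-0.001,-0.07,0,0,0,0]
    - [0,-0.001,-0.14,0,0,0,0]

```text
clock: 13.8
tcp_pos: [0.5857, 0.0105, 0.1714]
orientation: [2.218, 2.224, 0.006]
contact_force: [0.8, 0.1, -0.1]
grip_width: 0.0428
```

```bash
python3 go.py "[(.4593,-.3185,.17,.739)]"
```

```text
t 13.8 [0.5857 0.0105 0.1714] w 0.0428 F [ 0.8  0.1 -0.1] j7 -0.38
(0.4593, -0.3185, 0.17, 0.739) [-0.6573, -0.2543, 0.0007, 0.0006, -0.0001, -0.1172]
```

Emit:
step_arm:
  commands:
    - [-0.11,-0.04,0,0,0,-0.02,0]
    - [-0.22,-0.085,0,0,0,-0.04,0]
    - [-0.33,-0.127,0,0,0,-0.06,0]
    - [-0.44,-0.17,0,0,0,-0.08,0]
    - [-0.55,-0.21,0,0,0,-0.1,0]
    - [-0.657,-0.254,0,0,0,-0.117,0]
    - [-0.657,-0.254,0,0,0,-0.117,0]
    - [-0.657,-0.254,0,0,0,-0.117,0]
    - [-0.657,-0.254,0,0,0,-0.117,0]
    - [-0.657,-0.254,0,0,0,-0.117,0]

```text
clock: 15.05
tcp_pos: [0.4602, -0.317, 0.1705]
orientation: [1.267, 2.873, 0.005]
contact_force: [0.0, -0.0, -0.2]
grip_width: 0.0424
```

```bash
python3 go.py "[(.4593,-.3185,.17,.739),(.4593,-.3185,.090,.739)]"; python3 -c "
from fit import *
f=grab_frame('wrist');cv2.imwrite('pics/w4.png',f['img'][:,:,::-1])
m=near('jaw_long',f,(.459,-.3185,0))
if m is not None: b=fit([f],[m],'jaw_long',(.459,-.3185,-.83));print(b.x,b.fun)"
```

```text
t 15.05 [ 0.4602 -0.317   0.1705] w 0.0424 F [ 0.  -0.  -0.2] j7 0.9
(0.4593, -0.3185, 0.17, 0.739) [-0.001, -0.0034, 0.0009, 0.0006, 0.0001, 0.0002]
(0.4593, -0.3185, 0.09, 0.739) [-0.001, -0.004, 0.1609, 0.0006, 0.0001, 0.0002]
[ 0.46022319 -0.31810983 -0.81520584] 0.03309378708780207
```

View pics/w4.png

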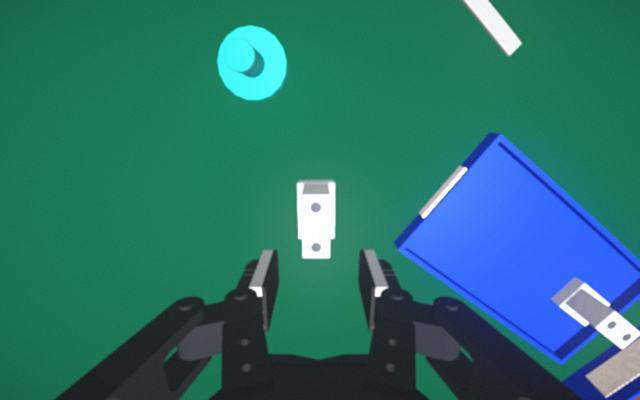

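The wrist view shows the jaw aligned at (316,220), between the fingers. The wrist fit of its pose agrees.

Emit:
step_arm:
  commands:
    - [0,-0.003,0.05,0,0,0,0]
    - [0,-0.003,0.1,0,0,0,0]
    - [0,-0.003,0.14,0,0,0,0]
    - [0,-0.003,0.16,0,0,0,0]
    - [0,-0.003,0.16,0,0,0,0]
    - [0,-0.003,0.16,0,0,0,1]
    - [0,-0.003,0.16,0,0,0,1]
    - [0,-0.003,0.16,0,0,0,1]
    - [0,-0.003,0.16,0,0,0,1]
    - [0,-0.003,0.16,0,0,0,1]
  newtons: 60

```text
clock: 16.4
tcp_pos: [0.4597, -0.3187, 0.0914]
orientation: [1.268, 2.871, 0.004]
contact_force: [-0.2, 0.2, 6.1]
grip_width: 0.0187
```

```bash
python3 go.py "[(.4593,-.3185,.17,.739),(.6336,-.2255,.17,1.685),(.6336,-.2255,.13,1.685)]"
```

```text
t 16.4 [ 0.4597 -0.3187  0.0914] w 0.0187 F [-0.2  0.2  6.1] j7 0.82
(0.4593, -0.3185, 0.17, 0.739) [0.0004, 0.0002, -0.1572, 0.0006, 0.0004, 0.0]
(0.6336, -0.2255, 0.17, 1.685) [-0.0969, 0.3831, -0.1555, 0.0004, 0.0006, -0.1505]
(0.6336, -0.2255, 0.13, 1.685) [-0.0967, 0.3828, -0.0755, 0.0004, 0.0006, -0.1505]
```

Emit:
step_arm:
  commands:
    - [0,0,-0.08,0,0,0,1]
    - [0,0,-0.155,0,0,0,1]
    - [-0.02,0.09,-0.155,0,0,-0.025,1]
    - [-0.05,0.18,-0.155,0,0,-0.05,1]
    - [-0.07,0.27,-0.155,0,0,-0.075,1]
    - [-0.09,0.36,-0.155,0,0,-0.1,1]
    - [-0.097,0.383,-0.155,0,0,-0.125,1]
    - [-0.097,0.383,-0.155,0,0,-0.15,1]
    - [-0.097,0.383,-0.1,0,0,-0.15,1]
    - [-0.097,0.383,-0.076,0,0,-0.15,1]

```text
clock: 17.65
tcp_pos: [0.6322, -0.2257, 0.128]
orientation: [-0.173, 3.136, 0.003]
contact_force: [-0.1, -0.2, -3.0]
grip_width: 0.0186
```

```bash
python3 go.py "[(.6336,-.2255,.0954,1.685)]"
```

```text
t 17.65 [ 0.6322 -0.2257  0.128 ] w 0.0186 F [-0.1 -0.2 -3. ] j7 1.46
(0.6336, -0.2255, 0.0954, 1.685) [-0.0028, 0.0001, 0.0651, 0.0003, 0.0001, -0.0006]
```

Emit:
step_arm:
  commands:
    - [-0.003,0,0.035,0,0,0,1]
    - [-0.003,0,0.048,0,0,0,1]
    - [-0.003,0,0.055,0,0,0,1]
    - [-0.003,0,0.06,0,0,0,1]
    - [-0.003,0,0.063,0,0,0,1]
    - [-0.003,0,0.064,0,0,0,1]
    - [-0.003,0,0.065,0,0,0,1]
    - [-0.003,0,0.066,0,0,0,1]
    - [-0.003,0,0.066,0,0,0,1]
    - [-0.003,0,0.066,0,0,0,1]

```text
clock: 18.9
tcp_pos: [0.6338, -0.2255, 0.0954]
orientation: [-0.173, 3.136, 0.002]
contact_force: [-1.9, 0.5, 2.8]
grip_width: 0.0188
```

```bash
python3 go.py "[(.6336,-.2255,.0954,1.685)]"
```

```text
t 18.9 [ 0.6338 -0.2255  0.0954] w 0.0188 F [-1.9  0.5  2.8] j7 1.44
(0.6336, -0.2255, 0.0954, 1.685) [0.0004, 0.0001, 0.0001, 0.0002, 0.0002, -0.0006]
```

```bash
python3 go.py "[(.4563,.0598,.17,2.0)]"
```

```text
t 18.9 [ 0.6338 -0.2255  0.0954] w 0.0188 F [-1.9  0.5  2.8] j7 1.44
(0.4563, 0.0598, 0.17, 2.0) [0.2899, 0.6065, -0.1487, 0.0002, 0.0002, -0.0508]
```

Emit:
step_arm:
  commands:
    - [0,0,0,0,0,0,0]
    - [0,0,0,0,0,0,0]
    - [0,0,0,0,0,0,0]
    - [0,0,-0.08,0,0,0,0]
    - [0,0,-0.15,0,0,0,0]
    - [0.05,0.1,-0.15,0,0,-0.01,0]
    - [0.1,0.21,-0.15,0,0,-0.02,0]
    - [0.15,0.32,-0.15,0,0,-0.03,0]
    - [0.2,0.43,-0.15,0,0,-0.04,0]
    - [0.25,0.53,-0.15,0,0,-0.05,0]

```text
clock: 20.15
tcp_pos: [0.4793, 0.0258, 0.1709]
orientation: [-0.665, 3.068, 0.002]
contact_force: [1.0, 1.2, 0.3]
grip_width: 0.0427
```

```bash
python3 go.py "[(.4563,.0598,.17,2.0),(.4563,.0598,.12,2.0)]"; python3 -c "
from fit import *
f=grab_frame('wrist')
m=near('jaw_short',f,(.4563,.0598,0))
if m is not None: b=fit([f],[m],'jaw_short',(.4563,.0598,.43));print(b.x,b.fun)"
```

```text
t 20.15 [0.4793 0.0258 0.1709] w 0.0427 F [1.  1.2 0.3] j7 1.28
(0.4563, 0.0598, 0.17, 2.0) [0.0136, 0.0809, 0.0019, 0.0001, 0.0004, -0.0003]
(0.4563, 0.0598, 0.12, 2.0) [0.0138, 0.0809, 0.1019, 0.0001, 0.0004, -0.0003]
[0.45678124 0.06006382 0.42365443] 0.03685922009253139
```

Emit:
step_arm:
  commands:
    - [0.014,0.081,0,0,0,-0.0003,0]
    - [0.014,0.081,0,0,0,-0.0003,0]
    - [0.014,0.081,0,0,0,-0.0003,0]
    - [0.014,0.081,0.06,0,0,-0.0003,0]
    - [0.014,0.081,0.12,0,0,-0.0003,0]
    - [0.014,0.081,0.162,0,0,-0.0003,0]
    - [0.014,0.081,0.162,0,0,-0.0003,0]
    - [0.014,0.081,0.162,0,0,-0.0003,1]
    - [0.014,0.081,0.162,0,0,-0.0003,1]
    - [0.014,0.081,0.162,0,0,-0.0003,1]

```text
clock: 21.5
tcp_pos: [0.4546, 0.0631, 0.0911]
orientation: [-0.679, 3.064, 0.003]
contact_force: [0.1, -1.7, 6.6]
grip_width: 0.019
```

```bash
python3 go.py "[(.4563,.0598,.18,2.0),(.569,-.2329,.18,1.685)]"
```

```text
t 21.5 [0.4546 0.0631 0.0911] w 0.019 F [ 0.1 -1.7  6.6] j7 1.05
(0.4563, 0.0598, 0.18, 2.0) [-0.0008, -0.0071, -0.1777, 0.0002, 0.0005, 0.0011]
(0.569, -0.2329, 0.18, 1.685) [0.0423, -0.6329, -0.1785, 0.0002, 0.0005, 0.0513]
```

Emit:
step_arm:
  commands:
    - [0,0,-0.09,0,0,0,1]
    - [0,0,-0.178,0,0,0,1]
    - [0.007,-0.1,-0.178,0,0,0.01,1]
    - [0.014,-0.2,-0.178,0,0,0.02,1]
    - [0.02,-0.3,-0.178,0,0,0.03,1]
    - [0.027,-0.4,-0.178,0,0,0.04,1]
    - [0.034,-0.5,-0.178,0,0,0.05,1]
    - [0.042,-0.6,-0.178,0,0,0.051,1]
    - [0.042,-0.633,-0.178,0,0,0.051,1]
    - [0.042,-0.633,-0.16,0,0,0.051,1]

```text
clock: 22.75
tcp_pos: [0.5693, -0.2337, 0.1706]
orientation: [-0.179, 3.133, 0.004]
contact_force: [-0.5, 0.6, -2.1]
grip_width: 0.019
```

```bash
python3 go.py "[(.569,-.2329,.0951,1.685)]"; python3 -c "
from h import *
f=grab_frame('wrist');cv2.imwrite('pics/w5.png',f['img'][:,:,::-1])"
```

```text
t 22.75 [ 0.5693 -0.2337  0.1706] w 0.019 F [-0.5  0.6 -2.1] j7 1.51
(0.569, -0.2329, 0.0951, 1.685) [0.0009, 0.0012, 0.1509, 0.0003, 0.0006, -0.0001]
```

View pics/w5.png

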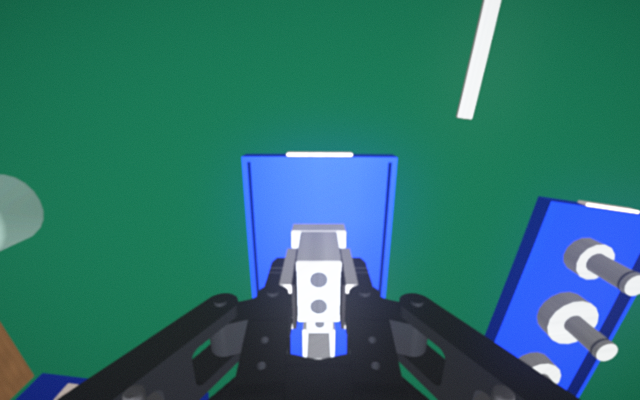

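The short jaw hangs upright at (318,265) over the near part of the jaw tray. Both weights stand at right (590,258) and (568,318).

Emit:
step_arm:
  commands:
    - [0,0.001,0.06,0,0,0,1]
    - [0,0.001,0.1,0,0,0,1]
    - [0,0.001,0.13,0,0,0,1]
    - [0,0.001,0.14,0,0,0,1]
    - [0,0.001,0.145,0,0,0,1]
    - [0,0.001,0.148,0,0,0,1]
    - [0,0.001,0.15,0,0,0,1]
    - [0,0.001,0.1515,0,0,0,1]
    - [0,0.001,0.152,0,0,0,1]
    - [0,0.001,0.152,0,0,0,1]

```text
clock: 24.05
tcp_pos: [0.5686, -0.231, 0.0952]
orientation: [-0.182, 3.135, 0.004]
contact_force: [-5.9, 0.7, 12.5]
grip_width: 0.0189
```

```bash
python3 go.py "[(.569,-.2329,.19,1.685),(.4608,.3237,.19,0)]"
```

```text
t 24.05 [ 0.5686 -0.231   0.0952] w 0.0189 F [-5.9  0.7 12.5] j7 1.44
(0.569, -0.2329, 0.19, 1.685) [-0.0006, -0.0034, -0.1896, 0.0004, 0.0003, 0.0003]
(0.4608, 0.3237, 0.19, 0) [0.0853, 1.1273, -0.1872, 0.0005, -0.0001, 0.2685]
```

Emit:
step_arm:
  commands:
    - [0,0,0,0,0,0,0]
    - [0,0,0,0,0,0,0]
    - [0,0,0,0,0,0,0]
    - [0,0,-0.09,0,0,0,0]
    - [0,0,-0.188,0,0,0,0]
    - [0.008,0.1,-0.188,0,0,0.02,0]
    - [0.016,0.21,-0.188,0,0,0.04,0]
    - [0.024,0.32,-0.188,0,0,0.06,0]
    - [0.032,0.43,-0.188,0,0,0.08,0]
    - [0.04,0.54,-0.188,0,0,0.1,0]

```text
clock: 25.3
tcp_pos: [0.5169, 0.0363, 0.1899]
orientation: [0.802, 3.036, 0.005]
contact_force: [0.9, 0.7, 1.1]
grip_width: 0.0427
```

```bash
python3 go.py "[(.4608,.3237,.19,1.0)]"
```

```text
t 25.3 [0.5169 0.0363 0.1899] w 0.0427 F [0.9 0.7 1.1] j7 0.48
(0.4608, 0.3237, 0.19, 1.0) [0.3814, 0.4444, 0.001, 0.0005, 0.0, 0.0087]
```

Emit:
step_arm:
  commands:
    - [0.09,0.1,0,0,0,0.009,0]
    - [0.18,0.2,0,0,0,0.009,0]
    - [0.26,0.3,0,0,0,0.009,0]
    - [0.34,0.4,0,0,0,0.009,0]
    - [0.381,0.444,0,0,0,0.009,0]
    - [0.381,0.444,0,0,0,0.009,0]
    - [0.381,0.444,0,0,0,0.009,0]
    - [0.381,0.444,0,0,0,0.009,0]
    - [0.381,0.444,0,0,0,0.009,0]
    - [0.381,0.444,0,0,0,0.009,0]

```text
clock: 26.55
tcp_pos: [0.4612, 0.3227, 0.1905]
orientation: [0.889, 3.012, 0.004]
contact_force: [-0.1, -0.0, -1.4]
grip_width: 0.0426
```

```bash
python3 go.py "[(.4608,.3237,.19,1.0),(.4608,.3237,.106,1.0)]"; python3 -c "
from fit import *
f=grab_frame('wrist');cv2.imwrite('pics/w6.png',f['img'][:,:,::-1])
m=near('mandrel',f,(.461,.3237,0))
if m is not None: b=fit([f],[m],'mandrel',(.461,.3237,0));print(b.x,b.fun)"
```

```text
t 26.55 [0.4612 0.3227 0.1905] w 0.0426 F [-0.1 -0.  -1.4] j7 -0.13
(0.4608, 0.3237, 0.19, 1.0) [0.0018, 0.0013, 0.001, 0.0005, 0.0001, -0.0006]
(0.4608, 0.3237, 0.106, 1.0) [0.0019, 0.0008, 0.169, 0.0005, 0.0001, -0.0006]
[0.45991326 0.32368026 0.22574667] 0.0601058201058201
```

View pics/w6.png

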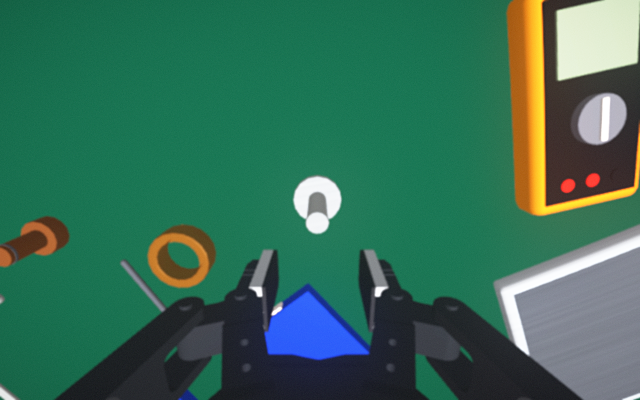

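The mandrel is at (317,200), centred between the fingers.

Emit:
step_arm:
  commands:
    - [0.002,0,0.06,0,0,0,0]
    - [0.002,0,0.12,0,0,0,0]
    - [0.002,0,0.15,0,0,0,0]
    - [0.002,0,0.169,0,0,0,0]
    - [0.002,0,0.169,0,0,0,0]
    - [0.002,0,0.169,0,0,0,1]
    - [0.002,0,0.169,0,0,0,1]
    - [0.002,0,0.169,0,0,0,1]
    - [0.002,0,0.169,0,0,0,1]
    - [0.002,0,0.169,0,0,0,1]

```text
clock: 27.9
tcp_pos: [0.4607, 0.3241, 0.1067]
orientation: [0.888, 3.011, 0.006]
contact_force: [-0.7, -1.2, 6.3]
grip_width: 0.0135
```

```bash
python3 go.py "[(.4608,.3237,.2,1.0),(.615,.2185,.2,1.0),(.615,.2185,.14,1.0)]"
```

```text
t 27.9 [0.4607 0.3241 0.1067] w 0.0135 F [-0.7 -1.2  6.3] j7 -0.22
(0.4608, 0.3237, 0.2, 1.0) [-0.0007, 0.0003, -0.1865, 0.0006, 0.0001, -0.0005]
(0.615, 0.2185, 0.2, 1.0) [-0.3739, -0.0091, -0.1863, 0.0006, 0.0001, -0.0005]
(0.615, 0.2185, 0.14, 1.0) [-0.3738, -0.0095, -0.0663, 0.0006, 0.0001, -0.0005]
```

Emit:
step_arm:
  commands:
    - [0,0,-0.09,0,0,0,1]
    - [0,0,-0.186,0,0,0,1]
    - [-0.1,-0.002,-0.186,0,0,0,1]
    - [-0.2,-0.005,-0.186,0,0,0,1]
    - [-0.3,-0.007,-0.186,0,0,0,1]
    - [-0.374,-0.009,-0.186,0,0,0,1]
    - [-0.374,-0.009,-0.186,0,0,0,1]
    - [-0.374,-0.009,-0.12,0,0,0,1]
    - [-0.374,-0.009,-0.066,0,0,0,1]
    - [-0.374,-0.009,-0.066,0,0,0,1]

```text
clock: 29.15
tcp_pos: [0.613, 0.2185, 0.1375]
orientation: [-0.886, -3.012, -0.001]
contact_force: [0.0, 0.3, -0.8]
grip_width: 0.0137
```

```bash
python3 go.py "[(.615,.2185,.1107,1.0)]"
```

```text
t 29.15 [0.613  0.2185 0.1375] w 0.0137 F [ 0.   0.3 -0.8] j7 0.14
(0.615, 0.2185, 0.1107, 1.0) [-0.0035, 0.0021, 0.0537, -0.0, -0.0004, -0.0003]
```

Emit:
step_arm:
  commands:
    - [-0.003,0.002,0.025,0,0,0,1]
    - [-0.003,0.002,0.038,0,0,0,1]
    - [-0.003,0.002,0.045,0,0,0,1]
    - [-0.003,0.002,0.049,0,0,0,1]
    - [-0.003,0.002,0.051,0,0,0,1]
    - [-0.003,0.002,0.053,0,0,0,1]
    - [-0.003,0.002,0.054,0,0,0,1]
    - [-0.003,0.002,0.055,0,0,0,1]
    - [-0.003,0.002,0.0555,0,0,0,1]
    - [-0.003,0.002,0.0555,0,0,0,1]

```text
clock: 30.4
tcp_pos: [0.6149, 0.2187, 0.1108]
orientation: [-0.886, -3.012, -0.001]
contact_force: [-3.0, -1.5, 7.2]
grip_width: 0.0132
```

It's in contact with the floor. I'll open, then retreat upwards.

Emit:
step_arm:
  commands:
    - [0,0,0,0,0,0,0]
    - [0,0,0,0,0,0,0]
    - [0,0,0,0,0,0,0]
    - [0,0,-0.08,0,0,0,0]
    - [0,0,-0.16,0,0,0,0]
    - [0,0,-0.26,0,0,0,0]
    - [0,0,-0.36,0,0,0,0]
    - [0,0,-0.4,0,0,0,0]
    - [0,0,-0.4,0,0,0,0]
    - [0,0,-0.4,0,0,0,0]

```text
clock: 31.65
tcp_pos: [0.6146, 0.2178, 0.3086]
orientation: [-0.886, -3.01, 0.003]
contact_force: [0.4, 0.1, -0.3]
grip_width: 0.0429
```

```bash
python3 -c "
from fit import *
f=grab_frame('top');g=grab_frame('scene')
for n,q in dict(weight_large=(.651,.008,0),weight_small=(.586,.01,0),jaw_long=(.634,-.2255,.114),jaw_short=(.569,-.233,.114),mandrel=(.615,.2185,0)).items():
  for c in(f,g):
    m=near(n,c,q)
    if m is not None: b=fit([c],[m],n,q,.004);print(n,c['shot'],b.x.round(3),b.fun.round(3))
cv2.imwrite('pics/g.png',cv2.resize(g['img'][120:360,140:540],None,fx=2,fy=2)[:,:,::-1])
cv2.imwrite('pics/f.png',cv2.resize(f['img'][80:300,140:480],None,fx=2.3,fy=2.3)[:,:,::-1])
"
```

```text
weight_large 16 [0.651 0.012 0.044] 0.071
weight_large 17 [0.651 0.012 0.084] 0.072
weight_small 16 [0.591 0.01  0.175] 3.196
weight_small 17 [0.588 0.007 0.085] 0.196
jaw_long 16 [ 0.634 -0.225  0.028] 0.107
jaw_long 17 [ 0.633 -0.223  0.156] 0.073
jaw_short 16 [ 0.569 -0.23   0.017] 0.251
jaw_short 17 [ 0.569 -0.23   0.475] 0.215
mandrel 17 [ 0.615  0.22  -0.021] 0.078
```

View pics/g.png

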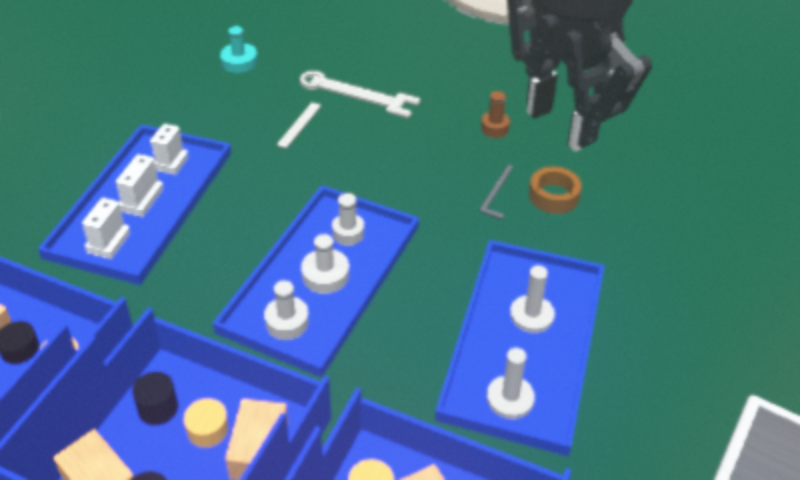

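View pics/f.png

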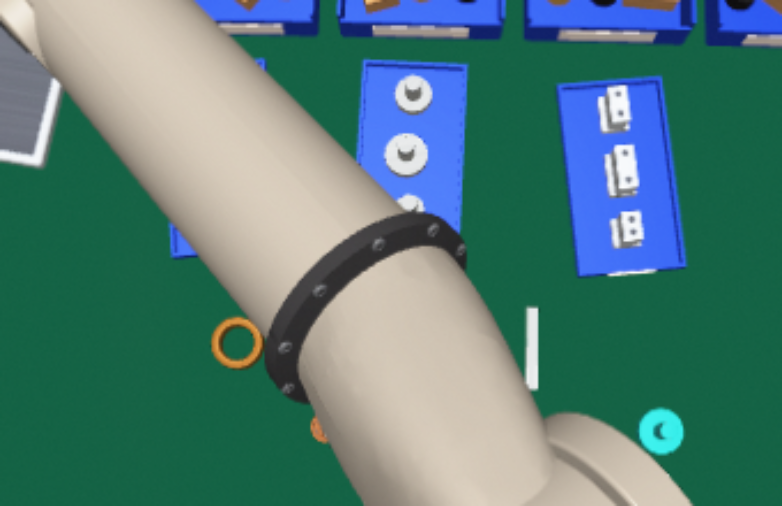

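The scene view shows all five parts standing upright in the right trays: jaws at (167,150) and (138,185), weights at (347,220) and (324,265), mandrel at (533,300). The tape roll (555,190) and hex key (497,195) look unmoved, and so do the look-alikes. The gripper is clear of everything.

```bash
python3 -c "
from bench import *
print(r.hand_in())"
```

```text
the job is handed in; nothing more can be done
None
```

I put all five parts in their trays and handed the job in at about 32 s on the robot's clock, against the 144 s limit. I placed them in the order large weight, small weight, long jaw, short jaw, mandrel. Each was lowered to the tray floor before I opened the gripper, but contact was not confirmed for the small weight. Its lowering stopped about 1 mm short, so I lowered it another 2 mm and released it without reading the force again.

**Final pictures:** All five parts stand upright next to the sample of their kind. The tape roll, the hex key and both look-alikes look unmoved, judged by eye; the hex key shows only in the scene view. The gripper hung about 0.3 m up, touching nothing.

**Position fits:**
- The large weight and the long jaw fitted within about 4 mm of where I aimed in both views. The mandrel did too, but only in the scene view because the arm hid it from above.
- The small weight's fit from above was unusable because the arm covered most of it. The scene view put it within about 4 mm, with a looser fit.
- The two views agree on the short jaw's position, but their estimates of its turn differ by about 0.45 rad. In the pictures it looks in line with the tray.

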